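# Check the pull gauge at its set mark

## Robot

A 6-joint arm with a two-finger parallel gripper is mounted at the origin on the work surface. World frame = base frame: x ahead of the robot, y to its left, z up, the work surface at z = 0. Lengths are in mm, angles in rad, forces in N, time in s.
With the tool pointing down it reaches from about 400 to 925 mm from the base axis. Payload 12.5 kg.
Tool frame: the origin (TCP) lies midway between the tips of the shut fingers; the grasp point (between the pads) lies 19 mm behind it; z points along the fingers, y is the line along which they close (so a half turn about z gives the same grasp; the last joint's range is limited). The gripper opens to 95 mm and grips with 3 to 60 N. Pads are 20 mm wide; open, the fingers measure 119 mm over their backs; the gripper's body (75 mm by 180 mm) begins 59 mm behind the grasp point.
Start: joints at [-1.248, 0.491, 1.559, -0, 1.092, -0.106], TCP at [259.886, -568.424, 214.661] pointing down, gripper open.
Joint ranges: [-3.1, 3.1], [-0.84, 2.19], [0.05, 2.79], [-1.13, 4.28], [0.06, 2.93], [-2.69, 2.69]. Speed limits (rad/s): [2.22, 2.22, 2.79, 3.14, 3.14, 3.14].

## Interface

Orientations are given as [roll, pitch, yaw] about the fixed x, y, z axes, in that order (R = Rz(yaw) Ry(pitch) Rx(roll)).
In Python, from cell import env gives the robot as it stands.
- The arm moves only by the tool carry_out, never from a script. Its argument "series" is a list of rows, each a list of 4 numbers: the shift along the world's x, y, z normalised to -1 to 1, where 1 is 5 cm, then the turn about the world's z normalised to -1 to 1, where 1 is 6 degrees. In form: [[x, y, z, turn], ...]. A call has exactly 5 rows; each row shifts and turns the commanded pose from where the row before left it; what a row does not reach is not made up. A row lasts 1/10 s, in which the tool goes at most 50 mm and 8.59 degrees, less where a joint would pass 70% of its speed; a pose out of reach is approached as far as the arm can. A call with a number of a shift or a turn outside -1 to 1 is refused whole. A call with a gripper value outside its range is refused whole. "fingers" is the closure, from -1 (fully open) to 1 (shut), set as the call begins (left out, the last holds). The fingers move at their own pace and stop on an object; the grip force is fixed at half the most. Time passes only in rows, so rows that do not move let the fingers close, or fill a call up. It gives the time, the measured TCP pose, the force, the opening and the grip force at its end, in the units of the state.
- env.state(): the state, without advancing time (a new reading comes with each control period).
- env.read_camera(name): name is "scene" or "top" or "wrist"; returns the picture (384x512x3 uint8, red, green, blue); there is no depth.
- env.calibration(name): a dict with "K" (3x3 intrinsics, pixels), "pose" (4x4, takes a point from camera to world coordinates). Camera axes: x right, y down, z forward; pixel columns grow to the right and rows downward; lengths in mm; the calibration is good to about 2 mm. A picture is of the moment at which its call begins: read the wrist's pose just before it. calibration takes no time and is no camera call; for the wrist camera it gives the pose at the moment of the call.
- env.job_done(): hands the job in; it is judged then, once.
Trained networks look in the newest picture that a camera, given by its name, has taken for a name from the list of things; names that differ only in an ending like _2 or _b are one class to them, and where a whole thing is asked for, a point or a joint stands for the part that bears it (a point fixed in the world has none). Each returns a list of dicts, best first, with "conf" (0 to 1); they miss things now and then, are a little off and sometimes report something else, mostly with a low value. They report only what shows in the picture. A call takes as long as a camera call.
- env.look_for(camera, label): "position" ([row, column] as shares, 0 to 1, of the picture: columns of its width, rows of its height, amid what is visible of it).
The state is a dict: "t": time; "joints": joint angles; "qvel": joint speeds; "tau": joint torques, N m; "eef_pos": TCP position; "tcp_rot": TCP orientation; "ft_force": force on the tool from outside, world axes, zero at the start; "moment": the same for the moment, N m; "opening": opening from 0.0 (shut) to 1.0 (fully open); "grip_force": force on a finger pad.
Only numpy, scipy, OpenCV 4.12 (cv2) and the standard library are available. Lean on these libraries where they do the work, as an engineer would, in place of code of your own. Each camera call takes 0.05 s, during which the arm holds its last target. There are 200 camera calls.

## Task

Check the sprung pull gauge: draw its rod out by the knob until the pointer stands opposite the marker block on the scale rail, not past it, and hold it there steadily for two seconds. Then ease it back, without letting it snap, until the rod is fully home, and let go. Leave the marker and the other things where they are.

Things in the scene. Friction and masses are not known exactly. Their poses are not given: they have to be found in the camera images.
- gauge: sprung pull gauge fixed to the top: wooden board 12 mm thick (own x -215 to 185, y -60 to 115 mm) with a lying aluminium spring barrel on y = 0 (x 20 to 170, top at 62 mm) and a steel rod that pulls out of its front towards own -x. Origin on the cabinet top below the barrel's axis. A scale rail 26 mm high runs along the rod's side at own y = 85 mm
- slide (a joint): how far the sprung rod is pulled out, m: 0 is fully home (the spring holds it there), grows as it is pulled out, stop at 0.16. The pull needed grows evenly from about 2 N to about 12 N; let go, it snaps back
- knob_grip (a point): on the axis of the rod's pull knob, 82 mm above the cabinet top: an upright black cylinder 26 mm thick, from 52 to 100 mm high, on a 30 x 30 mm block at the end of the rod, with which it moves; 75 mm in front of the barrel when home. Axes as the gauge's
- pointer (a point): tip of the thin steel pointer that sticks out sideways from the knob's block, 68 mm to own +y of the knob's axis, 40 mm above the cabinet top; moves with the rod. Axes as the gauge's
- marker_mid (a point): middle of the near face of the marker: a dark steel block with a brass screw, the only block on the scale rail, 16 mm wide along the rail, 26 mm across, top at 44 mm (screw 49 mm); some 4 N shifts it. Axes as the gauge's: the pointer is exactly level with it when its own-x offset from this point is 0
- cup: stainless steel cup, 72 mm across, 90 mm tall, standing; origin centre of its foot. Bystander
- coaster: round glass coaster, 92 mm across, 8 mm thick; origin centre of its underside. Bystander
- adapter: orange plastic power adapter, 55 x 50 x 30 mm, lying; origin centre of its underside. Bystander
- roller: black silicone roller (44 mm thick, 120 mm long) on a black handle, lying, about 170 mm overall; origin under the middle of the roller. Bystander
- bookend_a: wooden bookend, L-shaped, 100 x 110 mm foot, 162 mm tall; origin centre of its underside. Bystander
- bookend_b: the second wooden bookend, the same as the first. Bystander
- stapler: grey desk stapler, 130 x 34 x 42 mm; origin centre of its underside. Bystander

How it is judged:
By the outcome, as a careful person would: the job done as asked, in the order asked, and still so for the second after the job is handed in, with the robot touching nothing.
It also fails if it takes over 40 s, if anything falls off the work surface, if the arm or the gripper's body presses on something with over 40 N, if the wrist force passes 120 N, or if a joint passes its speed limit or range.

## Working session

There is one attempt and no reset: what is moved stays moved. The work goes in short steps, Python scripts to look and compute and a tool call to move; the robot and the scene stay as the last step left them, time stands still between calls to the robot, and variables do not carry over. Pictures are saved under pics/ and viewed, at most 10 in all, crops included, and the job is handed in when it is done.

Besides the shell and the picture viewer there is one more tool, called after ">>>" in YAML: its name, and indented under it one key for each argument. carry_out: Moves the arm, as the interface text tells. Its arguments: {"type":"object","properties":{"series":{"type":"array","items":{"type":"array","items":{"type":"number","minimum":-1,"maximum":1}}},"fingers":{"type":"number"}},"required":["series"]}

```bash
mkdir -p pics; cat > h.py <<'E'
from cell import env
import numpy as np, cv2
def ray(cam,u,v,z):
    c=env.calibration(cam);K=np.array(c["K"]);T=np.array(c["pose"])
    d=T[:3,:3]@np.linalg.inv(K)@np.array([u,v,1.]);o=T[:3,3]
    return o+d*(z-o[2])/d[2]
def proj(cam,P):
    c=env.calibration(cam);K=np.array(c["K"]);T=np.linalg.inv(np.array(c["pose"]))
    p=K@(T[:3,:3]@np.array(P,float)+T[:3,3]);return p[:2]/p[2]
def save(cam,name,crop=None,s=1):
    im=env.read_camera(cam)[:,:,::-1]
    if crop: r0,r1,c0,c1=crop; im=im[r0:r1,c0:c1]
    cv2.imwrite(f"pics/{name}.png",cv2.resize(im,None,fx=s,fy=s,interpolation=cv2.INTER_CUBIC))
E
python3 - <<'E'
from h import *
save("top","top1",s=1.5);save("scene","sc1",s=1.5)
for cam in ("top","scene"):
    print(cam,np.round(env.calibration(cam)["pose"],2).tolist())
    for l in ("gauge","knob_grip","pointer","marker_mid"):
        for d in env.look_for(cam,l)[:2]:
            r,c=d["position"];print(l,round(d["conf"],2),round(c*512,1),round(r*384,1))
print(env.state())
E
```

```text
top [[0.03, -0.99, 0.15, 360.24], [-1.0, -0.02, 0.01, -7.2], [-0.0, -0.15, -0.99, 1601.87], [0.0, 0.0, 0.0, 1.0]]
gauge 0.65 280.7 189.3
knob_grip 0.64 285.6 195.1
pointer 0.65 286.9 196.0
scene [[-0.57, 0.61, -0.55, 1280.01], [0.82, 0.41, -0.39, 478.49], [-0.01, -0.68, -0.74, 1013.96], [0.0, 0.0, 0.0, 1.0]]
gauge 0.66 232.2 221.1
knob_grip 0.83 241.5 198.4
knob_grip 0.45 269.0 205.7
pointer 0.56 236.3 199.3
marker_mid 0.46 270.5 203.6
{'t': 0.5, 'joints': array([-1.24758800e+00,  4.90954966e-01,  1.55894010e+00, -1.13771459e-05,
        1.09168507e+00, -1.05627516e-01]), 'qvel': array([ 0.00093155, -0.00115937, -0.00020856,  0.00017212,  0.00072513,
       -0.00198934]), 'tau': array([-1.73965713e-03, -6.12055063e+01, -2.58288360e+01,  6.92316703e-02,
        4.47109714e-02,  4.74556373e-06]), 'eef_pos': array([ 259.88594389, -568.40750389,  214.61295006]), 'tcp_rot': array([3.14158127e+00, 1.13593190e-05, 4.28841091e-01]), 'ft_force': array([-0.18664715,  0.22571381, -0.06789176]), 'moment': array([ 0.00222185, -0.04861228, -0.00367137]), 'grip_force': 0.0, 'opening': 0.9978371470048157}
```

View pics/top1.png

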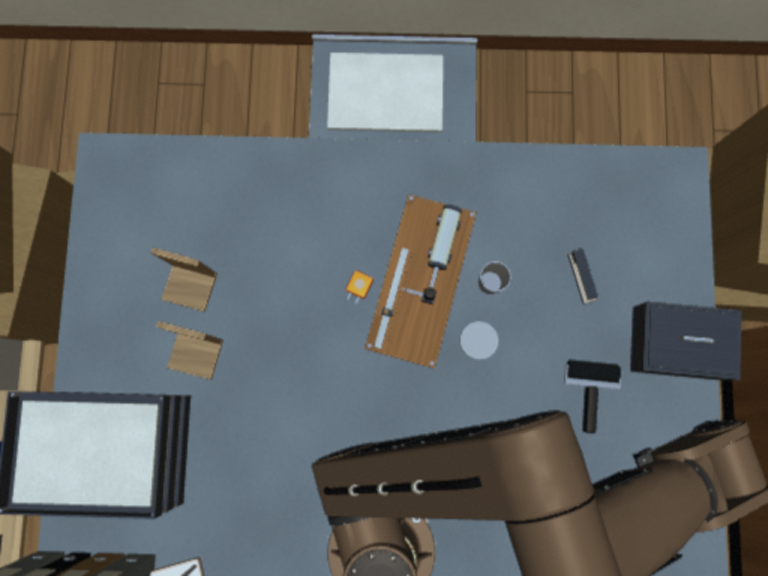

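View pics/sc1.png

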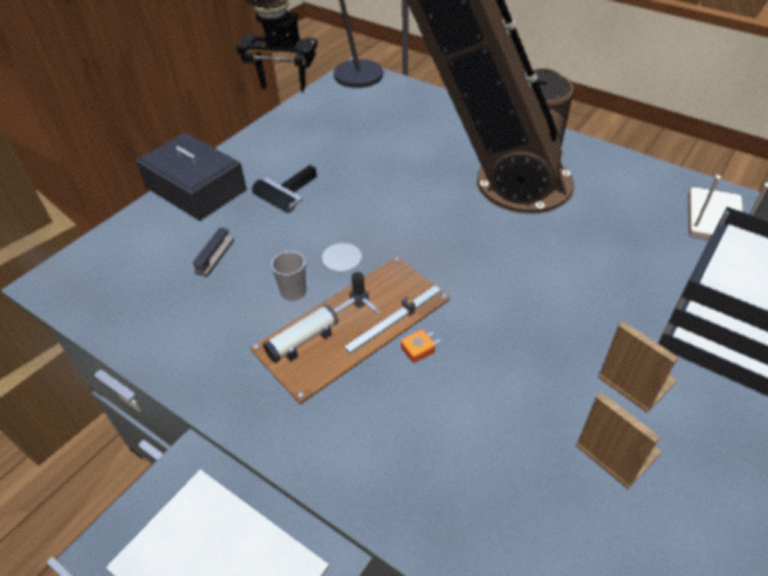

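The gauge lies ahead of the robot with its rod end nearest the base. In the top view (×1.5) the knob is at about (430,294), the pointer tip at (401,290) and the marker at (388,312). The cup (494,278) and the coaster are on the knob's right.

```bash
python3 - <<'E'
from h import *
C=[ray("top",u/1.5,v/1.5,12)[:2] for u,v in ((411,195),(477,213),(435,367),(366,349))]
# order: own(185,115),(185,-60),(-215,-60),(-215,115)
own=np.array([(185,115),(185,-60),(-215,-60),(-215,115)],float);W=np.array(C)
print(W.round())
oc=own-own.mean(0);wc=W-W.mean(0)
th=np.arctan2((oc[:,0]*wc[:,1]-oc[:,1]*wc[:,0]).sum(),(oc*wc).sum())
R=np.array([[np.cos(th),-np.sin(th)],[np.sin(th),np.cos(th)]]);o=W.mean(0)-R@own.mean(0)
print("yaw",th,np.degrees(th),"org",o)
for n,u,v,z in(("knob",430,293,100),("ptr",401,290,40),("mark",388,312,44),("cup",494,278,90)):
    p=ray("top",u/1.5,v/1.5,z)[:2];print(n,p.round(),"own",(R.T@(p-o)).round())
print("knob pred",o+R@[-55,0])
print(np.round(env.calibration("wrist")["pose"],3).tolist(),env.calibration("wrist")["K"])
E
```

```text
[[ 849.  -53.]
 [ 807. -217.]
 [ 426. -119.]
 [ 465.   48.]]
yaw -0.25155040038614834 -14.412776276952334 org [ 644.39420465 -115.49409157]
knob [591. -98.] own [-56.   3.]
ptr [606. -33.] own [-58.  70.]
mark [551.  -3.] own [-118.   86.]
cup [ 631. -247.] own [  20. -130.]
knob pred [ 591.12518213 -101.80426908]
[[0.415, -0.872, -0.26, 333.046], [-0.91, -0.398, -0.119, -535.61], [0.0, 0.286, -0.958, 384.754], [0.0, 0.0, 0.0, 1.0]] [[296.34717705   0.         259.33522238]
 [  0.         296.34717705 195.78577257]
 [  0.           0.           1.        ]]
```

>>> carry_out:
  series:
    - [0.33,0.466,0,-0.325]
    - [0.33,0.466,0,-0.325]
    - [0.33,0.466,0,-0.325]
    - [0.33,0.466,0,-0.325]
    - [0.33,0.466,0,-0.325]
  fingers: -1

```text
t: 1.0
eef_pos: [342.9, -451.0, 214.7]
tcp_rot: [3.141, -0.0, 0.257]
ft_force: [-0.9, -0.8, 0.1]
opening: 1.001
grip_force: 0.0
```

>>> carry_out:
  series:
    - [0.33,0.466,0,-0.325]
    - [0.33,0.466,0,-0.325]
    - [0.33,0.466,0,-0.325]
    - [0.33,0.466,0,-0.325]
    - [0.33,0.466,0,-0.325]

```text
t: 1.5
eef_pos: [425.5, -334.4, 214.8]
tcp_rot: [3.141, -0.0, 0.087]
ft_force: [0.4, -0.4, 0.1]
opening: 0.999
grip_force: 0.0
```

>>> carry_out:
  series:
    - [0.33,0.466,0,-0.325]
    - [0.33,0.466,0,-0.325]
    - [0.33,0.466,0,-0.325]
    - [0.33,0.466,0,-0.325]
    - [0.33,0.466,0,-0.325]

```text
t: 2.0
eef_pos: [508.0, -217.9, 214.8]
tcp_rot: [3.141, -0.0, -0.083]
ft_force: [-0.4, -0.1, -0.1]
opening: 1.004
grip_force: 0.0
```

>>> carry_out:
  series:
    - [0.33,0.466,0,-0.325]
    - [0.33,0.466,0,-0.325]
    - [0.33,0.466,0,-0.325]
    - [0.33,0.466,0,-0.325]
    - [0.33,0.466,0,-0.325]

```text
t: 2.5
eef_pos: [590.5, -101.4, 214.8]
tcp_rot: [3.141, -0.0, -0.253]
ft_force: [0.1, -0.9, -0.5]
opening: 1.0
grip_force: 0.0
```

```bash
python3 - <<'E'
from h import *
s=env.state();print(s["t"],s["eef_pos"],s["tcp_rot"],s["joints"].round(2))
save("wrist","w1",s=1.5)
for l in ("knob_grip","pointer","marker_mid"):
    for d in env.look_for("wrist",l)[:2]:
        r,c=d["position"];print(l,round(d["conf"],2),round(c*512,1),round(r*384,1))
E
```

```text
2.5 [ 590.49502167 -101.38158217  214.77581791] [ 3.14147133e+00 -2.14388968e-04 -2.53227011e-01] [-0.28  0.45  1.62 -0.    1.06  1.54]
knob_grip 0.98 254.3 175.5
pointer 0.76 253.3 174.6
marker_mid 0.75 188.3 227.9
```

View pics/w1.png

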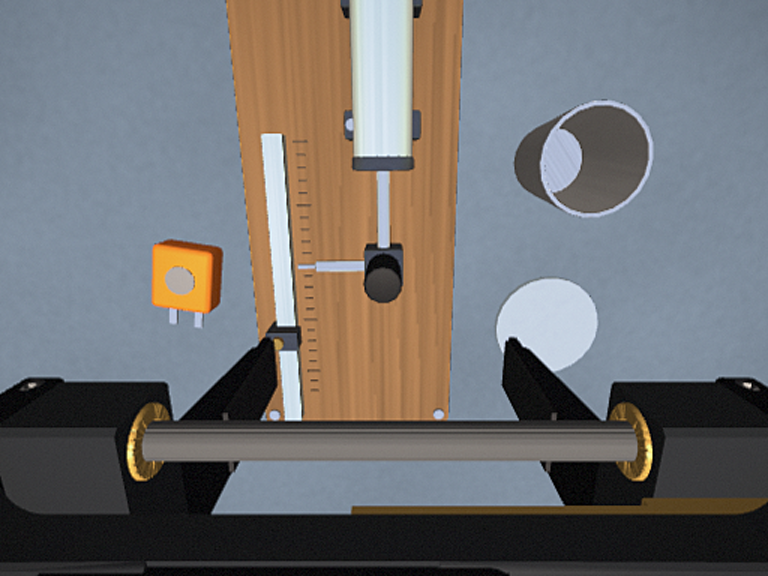

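The wrist view (×1.5) shows the knob top at (383,285), the pointer tip at (299,266), the marker at (284,337) and the barrel front at (383,160). I'll zoom in to get these more precisely.

```bash
python3 - <<'E'
import cv2
im=cv2.imread("pics/w1.png");c=im[230:380,240:420]
cv2.imwrite("pics/w1c.png",cv2.resize(c,None,fx=4,fy=4,interpolation=cv2.INTER_CUBIC))
E
```

```text
(no output)
```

View pics/w1c.png

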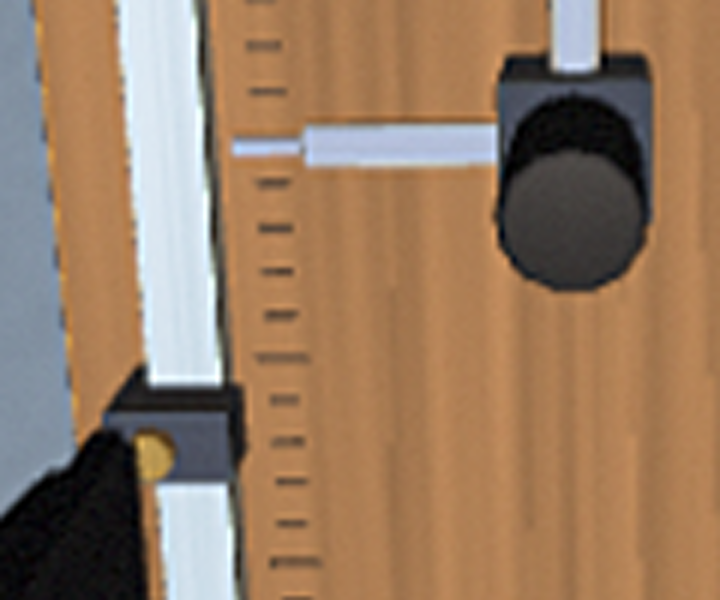

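In the crop (×6), the knob top's centre is at (572,221), the pointer tip at (232,148), and the marker's top face runs from y=412 to 482 at x=229.

```bash
cat >> h.py <<'E'
TH=-0.2516;R=np.array([[np.cos(TH),-np.sin(TH)],[np.sin(TH),np.cos(TH)]]);O=np.array([644.4,-115.5])
def own(P): return R.T@(np.array(P[:2])-O)
E
python3 - <<'E'
from h import *
f=lambda a,b:(a/6+160,b/6+153.33)
for n,u,v,z in(("knob",572,221,100),("ptr",232,148,40),("ptrbase",400,146,42),("mk far",229,412,44),("mk near",229,482,44)):
    p=ray("wrist",*f(u,v),z)[:2];print(n,p.round(1),"own",own(p).round(1))
p1=ray("wrist",383/1.5,20/1.5,62);p2=ray("wrist",383/1.5,160/1.5,62);d=(p1-p2);print("barrel",own(p1),own(p2),np.arctan2(d[1],d[0]))
a=ray("wrist",*f(118,0),26);b=ray("wrist",*f(148,380),26);d=a-b;print("rail yaw",np.arctan2(d[1],d[0]))
print(R@[0,1.],R@[-1.,0])
E
```

```text
knob [592.2 -99.7] own [-54.5   2.4]
ptr [607.6 -33.1] own [-56.1  70.6]
ptrbase [600.1 -65.9] own [-55.3  37. ]
mk far [555.4 -16.6] own [-110.8   73.6]
mk near [540.6 -11.9] own [-126.4   74.5]
barrel [111.02622002   2.27259577] [25.25462507  2.55235988] -0.2548617221963509
rail yaw -0.24897555455484938
[0.2489539  0.96851534] [-0.96851534  0.2489539 ]
```

>>> carry_out:
  series:
    - [0.03,0.034,-0.4,0]
    - [0,0,-0.4,0]
    - [0,0,-0.4,0]
    - [0,0,-0.4,0]
    - [0,0,-0.4,0]

```text
t: 3.2
eef_pos: [590.8, -101.9, 114.1]
tcp_rot: [3.141, -0.0, -0.253]
ft_force: [0.3, 0.0, 0.9]
opening: 1.0
grip_force: 0.0
```

>>> carry_out:
  series:
    - [0,0,-0.4,0]
    - [0,0,-0.32,0]
    - [0,0,-0.2,0]
    - [0,0,-0.12,0]
    - [0,0,0,0]

```text
t: 3.7
eef_pos: [591.1, -101.1, 62.3]
tcp_rot: [3.141, 0.001, -0.252]
ft_force: [-0.1, -1.1, -0.4]
opening: 1.0
grip_force: 0.0
```

>>> carry_out:
  series:
    - [0,0,0,0]
    - [0,0,0,0]
    - [0,0,0,0]
    - [0,0,0,0]
    - [0,0,0,0]
  fingers: 1

```text
t: 4.2
eef_pos: [591.4, -100.7, 62.9]
tcp_rot: [3.141, -0.0, -0.252]
ft_force: [0.6, -0.7, 0.1]
opening: 0.636
grip_force: 0.0
```

>>> carry_out:
  series:
    - [0,0,0,0]
    - [0,0,0,0]
    - [0,0,0,0]
    - [0,0,0,0]
    - [0,0,0,0]

```text
t: 4.7
eef_pos: [592.2, -97.3, 62.6]
tcp_rot: [-3.137, -0.0, -0.253]
ft_force: [8.4, 26.4, -1.1]
opening: 0.268
grip_force: 30.0
```

>>> carry_out:
  series:
    - [0.005,0.02,0,0]
    - [0.005,0.02,0,0]
    - [0.005,0.02,0,0]
    - [0,0,0,0]
    - [0,0,0,0]

```text
t: 5.2
eef_pos: [592.3, -97.1, 62.6]
tcp_rot: [-3.141, 0.0, -0.252]
ft_force: [2.1, 7.3, -0.5]
opening: 0.266
grip_force: 30.0
```

>>> carry_out:
  series:
    - [-0.085,0.046,0,0]
    - [-0.093,0.024,0,0]
    - [-0.093,0.024,0,0]
    - [-0.093,0.024,0,0]
    - [-0.093,0.024,0,0]

```text
t: 5.7
eef_pos: [569.0, -91.1, 62.6]
tcp_rot: [3.141, -0.001, -0.252]
ft_force: [3.4, -5.0, -3.8]
opening: 0.272
grip_force: 30.0
```

>>> carry_out:
  series:
    - [-0.093,0.024,0,0]
    - [-0.093,0.024,0,0]
    - [-0.093,0.024,0,0]
    - [-0.093,0.024,0,0]
    - [-0.093,0.024,0,0]

```text
t: 6.2
eef_pos: [546.1, -85.3, 62.6]
tcp_rot: [3.141, -0.001, -0.252]
ft_force: [4.3, -6.4, -5.9]
opening: 0.268
grip_force: 30.0
```

>>> carry_out:
  series:
    - [0,0,0,0]
    - [0,0,0,0]
    - [0,0,0,0]
    - [0,0,0,0]
    - [0,0,0,0]

```text
t: 6.7
eef_pos: [546.1, -85.3, 62.6]
tcp_rot: [3.141, -0.001, -0.252]
ft_force: [3.2, -6.6, -4.4]
opening: 0.269
grip_force: 30.0
```

```bash
python3 - <<'E'
from h import *
s=env.state();print(s["t"],s["eef_pos"],own(s["eef_pos"]),s["tcp_rot"],s["ft_force"])
save("wrist","w2",s=1.5)
print([proj("wrist",[*(O+R@q[:2]),q[2]]) for q in ((-118.6,74,44),(-103,70,40))])
E
```

```text
6.7 [546.14704857 -85.31950489  62.63258587] [-102.67304222    4.76981672] [ 3.14094306e+00 -1.02192700e-03 -2.52070817e-01] [ 3.19515126 -6.61681944 -4.3580577 ]
[array([159.59151478, 251.00855317]), array([164.97078084, 228.20885224])]
```

View pics/w2.png

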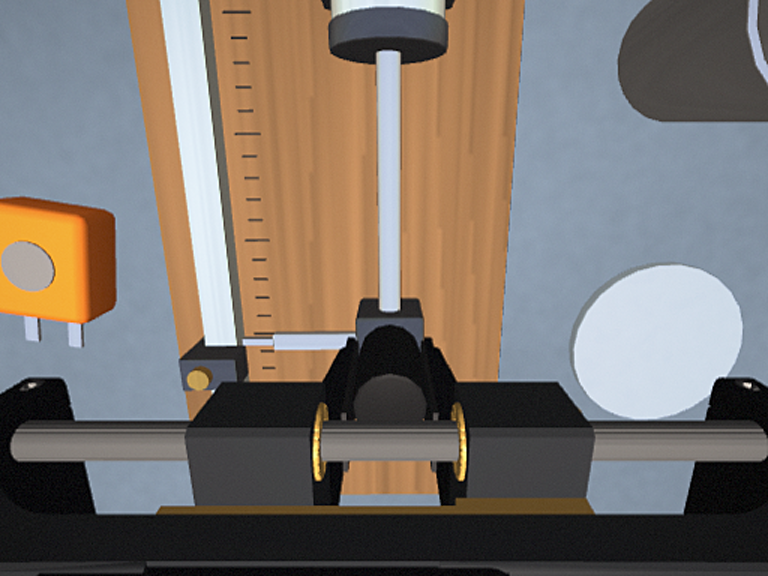

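The pointer tip is now at (243,341) and the marker's top face at about (212,375), which leaves roughly 15 mm. I'll go 12 mm more and measure again.

>>> carry_out:
  series:
    - [-0.05,-0.006,0,0]
    - [-0.0465,0.012,0,0]
    - [-0.0465,0.012,0,0]
    - [-0.0465,0.012,0,0]
    - [-0.0465,0.012,0,0]

```text
t: 7.25
eef_pos: [534.6, -82.5, 62.6]
tcp_rot: [-3.141, -0.002, -0.252]
ft_force: [6.3, -1.5, -6.5]
opening: 0.27
grip_force: 30.0
```

>>> carry_out:
  series:
    - [0,0,0,0]
    - [0,0,0,0]
    - [0,0,0,0]
    - [0,0,0,0]
    - [0,0,0,0]

```text
t: 7.75
eef_pos: [534.6, -82.5, 62.6]
tcp_rot: [-3.141, -0.001, -0.252]
ft_force: [5.1, -0.8, -5.2]
opening: 0.272
grip_force: 30.0
```

```bash
python3 - <<'E'
from h import *
s=env.state();print(s["t"],s["eef_pos"],own(s["eef_pos"]),s["tcp_rot"],s["ft_force"])
save("wrist","w3",crop=(205,280,100,200),s=8)
E
```

```text
7.75 [534.61303099 -82.50695582  62.63234594] [-114.54411019    4.62237495] [-3.14142537e+00 -1.32070966e-03 -2.52214491e-01] [ 5.12077675 -0.76254517 -5.20819525]
```

View pics/w3.png

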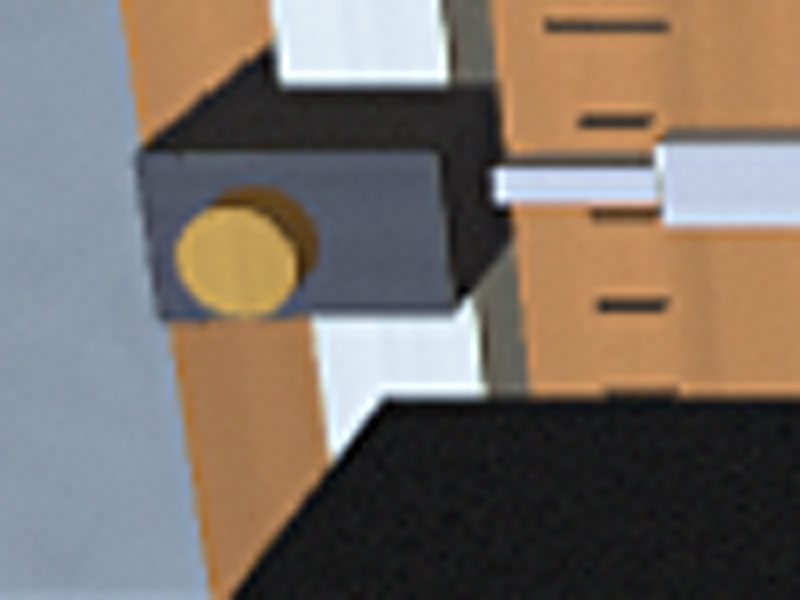

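The pointer tip's centre is at crop (493,186). The marker's top near edge runs from (438,151) to (455,313).

```bash
python3 - <<'E'
from h import *
f=lambda a,b:(a/8+100-.44,b/8+205-.44)
for n,u,v,z in(("ptr40",493,186,40),("ptr42",493,186,42),("mkfar",438,151,44),("mknear",455,313,44),("top l far",137,153,44),("top l near",160,320,44),("base far",500,88,28)):
    print(n,own(ray("wrist",*f(u,v),z)).round(2))
E
```

```text
ptr40 [-114.58   72.54]
ptr42 [-113.74   71.82]
mkfar [-109.68   75.5 ]
mknear [-124.84   75.57]
top l far [-109.82  101.24]
top l near [-125.47  101.39]
base far [-109.88   75.25]
```

>>> carry_out:
  series:
    - [-0.016,0.004,0,0]
    - [-0.016,0.004,0,0]
    - [-0.016,0.004,0,0]
    - [0,0,0,0]
    - [0,0,0,0]

```text
t: 8.3
eef_pos: [532.2, -81.9, 62.6]
tcp_rot: [-3.141, -0.001, -0.252]
ft_force: [5.8, -0.7, -6.0]
opening: 0.268
grip_force: 30.0
```

```bash
python3 - <<'E'
from h import *
s=env.state();print(s["t"],s["eef_pos"],own(s["eef_pos"]),s["ft_force"])
save("wrist","w4",crop=(205,280,100,200),s=8)
E
```

```text
8.3 [532.22369785 -81.87614893  62.6313663 ] [-117.01525781    4.63848729] [ 5.77787631 -0.67946902 -6.00325411]
```

View pics/w4.png

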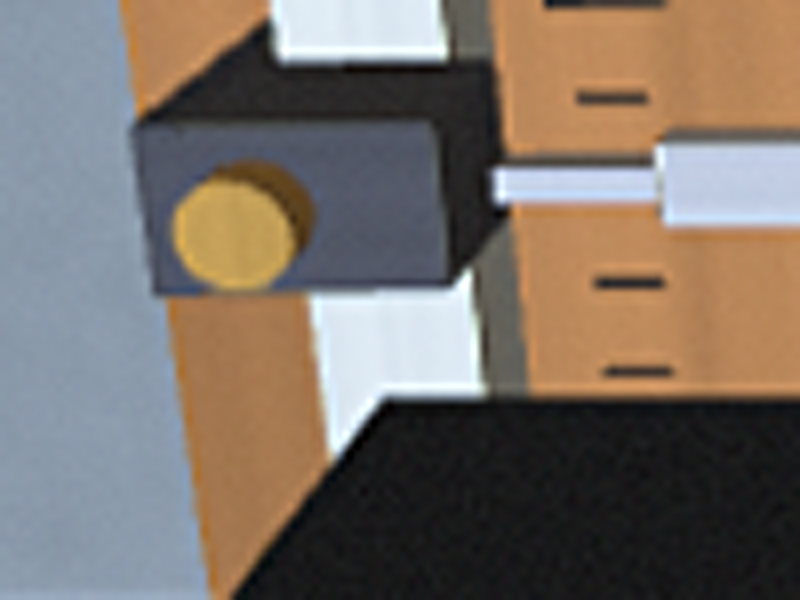

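The pointer tip stays at (493,186), and the marker's edge now runs from (434,121) to (448,286).

```bash
python3 - <<'E'
from h import *
f=lambda a,b:(a/8+100-.44,b/8+205-.44)
for n,u,v,z in(("ptr40",493,186,40),("ptr42",493,186,42),("mkfar",434,121,44),("mknear",448,286,44),("top l far",133,124,44),("top l near",155,295,44),("base far",495,62,28)):
    print(n,own(ray("wrist",*f(u,v),z)).round(2))
# measure heights: pointer tip z if its own y = marker... check knob-relative
print(own(env.state()["eef_pos"]))
E
```

```text
ptr40 [-117.02   72.53]
ptr42 [-116.19   71.81]
mkfar [-109.39   75.55]
mknear [-124.72   75.91]
top l far [-109.62  101.2 ]
top l near [-125.53  101.49]
base far [-109.79   75.46]
[-116.985153      4.61637696]
```

>>> carry_out:
  series:
    - [-0.008,0.002,0,0]
    - [0,0,0,0]
    - [0,0,0,0]
    - [0,0,0,0]
    - [0,0,0,0]

```text
t: 8.85
eef_pos: [531.9, -81.8, 62.6]
tcp_rot: [-3.141, -0.001, -0.252]
ft_force: [6.0, 0.5, -7.5]
opening: 0.269
grip_force: 30.0
```

>>> carry_out:
  series:
    - [0,0,0,0]
    - [0,0,0,0]
    - [0,0,0,0]
    - [0,0,0,0]
    - [0,0,0,0]

```text
t: 9.35
eef_pos: [531.9, -81.8, 62.6]
tcp_rot: [-3.141, -0.001, -0.252]
ft_force: [5.4, -1.3, -6.1]
opening: 0.27
grip_force: 30.0
```

>>> carry_out:
  series:
    - [0,0,0,0]
    - [0,0,0,0]
    - [0,0,0,0]
    - [0,0,0,0]
    - [0,0,0,0]

```text
t: 9.85
eef_pos: [531.9, -81.8, 62.6]
tcp_rot: [-3.141, -0.002, -0.252]
ft_force: [6.2, -1.2, -5.1]
opening: 0.267
grip_force: 30.0
```

>>> carry_out:
  series:
    - [0,0,0,0]
    - [0,0,0,0]
    - [0,0,0,0]
    - [0,0,0,0]
    - [0,0,0,0]

```text
t: 10.35
eef_pos: [531.9, -81.8, 62.7]
tcp_rot: [-3.141, -0.002, -0.252]
ft_force: [5.7, 0.2, -6.6]
opening: 0.267
grip_force: 30.0
```

>>> carry_out:
  series:
    - [0,0,0,0]
    - [0,0,0,0]
    - [0,0,0,0]
    - [0,0,0,0]
    - [0,0,0,0]

```text
t: 10.85
eef_pos: [531.9, -81.8, 62.6]
tcp_rot: [-3.141, -0.001, -0.252]
ft_force: [5.4, -0.8, -6.7]
opening: 0.272
grip_force: 30.0
```

>>> carry_out:
  series:
    - [0,0,0,0]
    - [0,0,0,0]
    - [0,0,0,0]
    - [0,0,0,0]
    - [0,0,0,0]

```text
t: 11.35
eef_pos: [531.9, -81.8, 62.6]
tcp_rot: [-3.141, -0.001, -0.252]
ft_force: [6.7, 0.1, -6.4]
opening: 0.269
grip_force: 30.0
```

```bash
python3 - <<'E'
from h import *
s=env.state();print(s["t"],own(s["eef_pos"]),s["ft_force"])
save("wrist","w5",crop=(205,280,100,200),s=8)
E
```

```text
11.35 [-117.35616068    4.61569962] [ 6.68567667  0.11774763 -6.43652118]
```

View pics/w5.png

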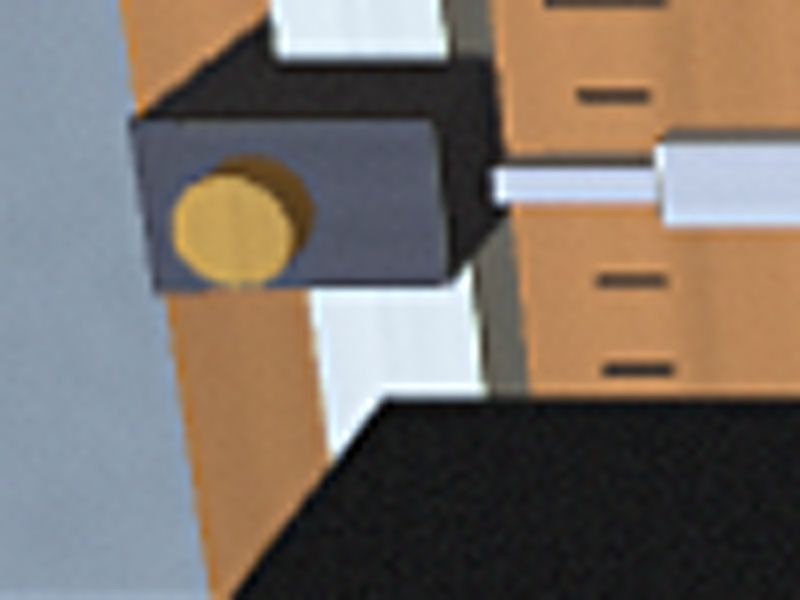

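The pointer sat level with the marker (within about 0.4 mm) for over 2.5 s. I'll now ease it home.

>>> carry_out:
  series:
    - [0.0775,-0.02,0,0]
    - [0.0775,-0.02,0,0]
    - [0.0775,-0.02,0,0]
    - [0.0775,-0.02,0,0]
    - [0.0775,-0.02,0,0]

```text
t: 11.9
eef_pos: [551.2, -86.7, 62.6]
tcp_rot: [-3.141, -0.001, -0.252]
ft_force: [5.0, 1.2, -5.1]
opening: 0.274
grip_force: 30.0
```

>>> carry_out:
  series:
    - [0.0775,-0.02,0,0]
    - [0.0775,-0.02,0,0]
    - [0.0775,-0.02,0,0]
    - [0.0775,-0.02,0,0]
    - [0.0775,-0.02,0,0]

```text
t: 12.4
eef_pos: [570.4, -91.5, 62.6]
tcp_rot: [-3.141, 0.0, -0.252]
ft_force: [2.0, 2.9, -3.0]
opening: 0.272
grip_force: 30.0
```

>>> carry_out:
  series:
    - [0.0775,-0.02,0,0]
    - [0.0775,-0.02,0,0]
    - [0.0775,-0.02,0,0]
    - [0.0775,-0.02,0,0]
    - [0.0775,-0.02,0,0]

```text
t: 12.9
eef_pos: [589.5, -96.4, 62.6]
tcp_rot: [-3.141, 0.001, -0.252]
ft_force: [2.7, 3.6, -2.8]
opening: 0.273
grip_force: 30.0
```

>>> carry_out:
  series:
    - [0.01,-0.0026,0,0]
    - [0.01,-0.0026,0,0]
    - [0.01,-0.0026,0,0]
    - [0.01,-0.0026,0,0]
    - [0,0,0,0]

```text
t: 13.4
eef_pos: [591.4, -96.9, 62.6]
tcp_rot: [-3.141, 0.001, -0.252]
ft_force: [3.4, 4.7, -2.6]
opening: 0.265
grip_force: 30.0
```

>>> carry_out:
  series:
    - [0.01,-0.0026,0,0]
    - [0.01,-0.0026,0,0]
    - [0.008,-0.002,0,0]
    - [0,0,0,0]
    - [0,0,0,0]

```text
t: 13.9
eef_pos: [592.3, -97.1, 62.6]
tcp_rot: [-3.141, 0.002, -0.252]
ft_force: [-0.1, 5.4, -0.1]
opening: 0.267
grip_force: 30.0
```

>>> carry_out:
  series:
    - [0.01,-0.0026,0,0]
    - [0.01,-0.0026,0,0]
    - [0,0,0,0]
    - [0,0,0,0]
    - [0,0,0,0]

```text
t: 14.4
eef_pos: [592.3, -97.1, 62.6]
tcp_rot: [-3.141, 0.004, -0.252]
ft_force: [-5.2, 6.3, 2.8]
opening: 0.268
grip_force: 30.0
```

Against the home stop: the position no longer changes and the force has reversed. Releasing and withdrawing upwards.

>>> carry_out:
  series:
    - [0,0,0,0]
    - [0,0,0,0]
    - [0,0,0,0]
    - [0,0,0,0]
    - [0,0,0,0]
  fingers: -1

```text
t: 14.9
eef_pos: [594.0, -98.1, 62.7]
tcp_rot: [3.141, -0.0, -0.252]
ft_force: [-0.2, -0.4, -0.1]
opening: 0.632
grip_force: 0.0
```

>>> carry_out:
  series:
    - [0,0,0,0]
    - [0,0,0,0]
    - [0,0,0,0]
    - [0,0,0,0]
    - [0,0,0,0]

```text
t: 15.4
eef_pos: [593.9, -97.9, 62.7]
tcp_rot: [3.142, 0.0, -0.252]
ft_force: [0.4, 0.0, -0.3]
opening: 0.993
grip_force: 0.0
```

>>> carry_out:
  series:
    - [0,0,0.2,0]
    - [0,0,0.4,0]
    - [0,0,0.4,0]
    - [0,0,0.4,0]
    - [0,0,0.4,0]

```text
t: 15.9
eef_pos: [593.9, -98.0, 154.3]
tcp_rot: [3.141, -0.001, -0.252]
ft_force: [-0.2, 0.5, -0.2]
opening: 1.003
grip_force: 0.0
```

>>> carry_out:
  series:
    - [0,0,0.4,0]
    - [0,0,0.4,0]
    - [0,0,0.4,0]
    - [0,0,0,0]
    - [0,0,0,0]

```text
t: 16.4
eef_pos: [593.8, -97.9, 212.8]
tcp_rot: [3.141, -0.001, -0.252]
ft_force: [-0.4, -0.4, -0.4]
opening: 1.002
grip_force: 0.0
```

```bash
python3 - <<'E'
from h import *
s=env.state();print(s["t"],s["eef_pos"],s["opening"],s["ft_force"])
save("wrist","w6",s=1.5)
E
```

```text
16.4 [593.78572205 -97.91615485 212.84526864] 1.0024165969880725 [-0.38487208 -0.3563206  -0.40283546]
```

View pics/w6.png

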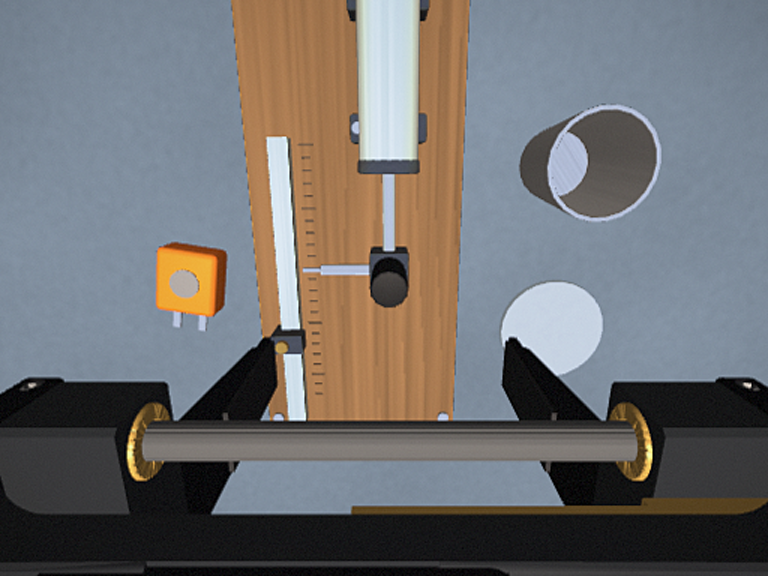

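The knob is back home at (389,289), the marker is unmoved at (288,341), and the gripper is open and clear of everything.

```bash
python3 -c "
from cell import env
print(env.job_done())"
```

```text
the job is handed in; nothing more can be done
None
```

The job is handed in: I drew the rod out until the pointer was level with the marker (within about 0.4 mm by my measurement), held it about 2.5 s, eased it fully home and let go, with the marker and the things in the final view where they were; the hand-in returned no verdict.

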